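# Set the procedure timer without letting it spin

## Robot

A 6-joint arm with a two-finger parallel gripper is mounted at the origin on a cart in front of the work surface, level with it; the furniture and walls round the work are solid. World frame = base frame: x ahead of the robot, y to its left, z up, the work surface at z = 0. Lengths are in m, angles in rad, forces in N, time in s.
With the tool pointing down it reaches from about 0.35 to 0.775 m from the base axis. Payload 5.5 kg.
Tool frame: the origin (TCP) lies midway between the tips of the shut fingers; the grasp point (between the pads) lies 19 mm behind it; z points along the fingers, y is the line along which they close (so a half turn about z gives the same grasp; the last joint's range is limited). The gripper opens to 85 mm and grips with 20 to 120 N. Pads are 22 mm wide; open, the fingers measure 114 mm over their backs; the gripper's body (76 mm by 85 mm) begins 54 mm behind the grasp point. The pads swing forward as they close: fully open they stand 13 mm farther back than shut.
Start: joints at [1.14, 0.313, 0.046, 1.304, 0, 1.431], TCP at [0.165, 0.551, 0.231] pointing down, gripper open.
Joint ranges: [-2.76, 2.76], [-0.86, 1.69], [-1.03, 1.26], [-2.2, 2.34], [-1.47, 1.5], [-3.14, 3.14]. Speed limits (rad/s): [2.57, 2.57, 3.14, 3.14, 3.14, 3.14].

## Interface

Orientations are given as a unit quaternion [w, x, y, z].
In Python, from workcell import telemetry, imaging, env gives the robot as it stands. The module is installed in compiled form; this text tells all that it offers.
- The arm moves only by the tool step_arm, never from a script. Its argument "moves" is a list of rows, each a list of 3 entries, a list of its own where there are three numbers: the shift along the tool's x, y, z in mm, then the turn, a rotation vector about the tool's x, y, z in rad, then the finger opening in mm, from 0 to 85.4. A call has 1 to 8 rows; each row is the pose to reach, as a shift and turn from the pose commanded when the call began, along the tool's axes at that moment; what a row does not reach only later rows make up. A row lasts 1/12 s, in which the tool goes at most 41.7 mm and 7.16 degrees, less where a joint would pass 70% of its speed; a pose out of reach is approached as far as the arm can. A call with a gripper value outside its range is refused whole. The fingers move at their own pace and stop on an object; "grip_force" is the grip in N (left out, the last holds). Time passes only in rows, so rows that repeat a pose let the fingers close. It gives the time, the measured TCP pose, the force, the opening and the grip force at its end, in the units of the state.
- telemetry.get_state(): the state, without advancing time (a new reading comes with each control period).
- imaging.read_camera(name): name is "scene" or "side" or "wrist"; returns the picture (400x640x3 uint8, red, green, blue); there is no depth.
- imaging.camera_params(name): a dict with "camera_matrix" (3x3 intrinsics, pixels), "D" ([k1, k2, p1, p2, k3] as OpenCV has them; the pictures are not rectified), "pose" (4x4, takes a point from camera to world coordinates). Camera axes: x right, y up, looking along -z (the intrinsics and any distortion apply to the point x, -y, -z); pixel columns grow to the right and rows downward; lengths in m; the calibration is good to about 2 mm. A picture is of the moment at which its call begins: read the wrist's pose just before it. camera_params takes no time and is no camera call; for the wrist camera it gives the pose at the moment of the call.
- env.hand_in(): hands the job in; it is judged then, once.
The state is a dict: "clock": time; "joint_pos": joint angles; "qvel": joint speeds; "tau": joint torques, N m; "tcp_pos": TCP position; "orientation": TCP orientation; "wrist_force": force on the tool from outside, world axes, zero at the start; "ft_torque": the same for the moment, N m; "finger_gap": finger opening in m; "grip_force": force on a finger pad.
Only numpy, scipy, OpenCV 4.12 (cv2) and the standard library are available. Lean on these libraries where they do the work, as an engineer would, in place of code of your own. Each camera call takes 0.05 s, during which the arm holds its last target. There are 200 camera calls.

## Task

Set the square timer on the tray: press its knob down and, keeping it pressed so that the light housing does not spin or slide, turn it clockwise until the pointer is in line with the small steel stud at the edge of the dial. Then let go, with the timer standing where it was, and leave the round timer alone.

Things in the scene. Friction and masses are not known exactly. Their poses are not given: they have to be found in the camera images.
- knob_grip (a point): Square timer's black knob: point on its upright axis, half-way up its bar, 70 mm above the tray. Bar 46 long, 14 wide, 28 mm high: top 10 mm above this point, foot 18 mm below, on a 48 mm skirt disc 5 mm thick. x axis: along the bar to the pointer end (white line, small nose); z up. Sprung: pressed down it sinks up to 5 mm (2 N per mm, then a firm stop), and comes up when let go.
- square_dial (a joint): Knob angle in the housing, rad, 0 to 2.6: 0 = pointer at the middle of the housing's front, grows clockwise from above, stays where left. In line with the stud at 1.571; starts at 0.35 to 0.75. The knob is stiff (0.12 N m): unpressed, the whole light timer spins with it; pressed 4 mm or more, the timer stands still.
- square_timer_stud (a point): Top of the steel stud, 8 mm across and 3.5 mm high, the mark for the pointer: on the housing's top, 45 mm from the knob's axis at the middle of its left side; y axis points from knob axis to stud, z up. The housing is white, loose, square, 104 x 104 mm, its top 40 mm above the tray; about 150 g, on four rubber feet.
- round_timer: the other timer, to be left alone: the same dial and knob on a white round housing 108 mm across and 40 mm high; loose; origin at the centre of its underside

How it is judged:
On the way, in this order (a step that is already met when the one before it is completed fails the run):
1. the square timer's knob is pressed down by at least 2 mm, before the pointer reaches the stud (height (world z) of knob_grip below 0.068 m and value of joint square_dial below 1.37 rad), for 0.1 s.
2. still pressed at least 1.5 mm, the pointer comes within 10 degrees of the stud (height (world z) of knob_grip below 0.0685 m and value of joint square_dial between 1.396 and 1.746 rad), for 0.1 s.
At the end, for the whole second after the job is handed in: Pointer within 10 degrees of the stud (dial 1.396 to 1.746 rad); knob up again (grip point 68.5 to 73 mm above the tray); square timer level within 5 degrees, its knob and stud each within 15 mm of where they began; round timer within 15 mm of where it began (value of joint square_dial between 1.396 and 1.746 rad and height (world z) of knob_grip between 0.0685 and 0.073 m and angle between square_timer_stud's own z axis and vertical below 0.09 rad and distance of each of square_timer_stud, knob_grip, round_timer from where it was at the start of the episode below 0.015 m); the robot touches nothing.
It fails at once if the square timer spins or slides: its stud or its knob's axis comes more than 20 mm from where it began (distance of any of square_timer_stud, knob_grip from where it was at the start of the episode above 0.02 m).
It fails at once if the round timer is moved by more than 20 mm (distance of round_timer from where it was at the start of the episode above 0.02 m).
It also fails if it takes over 32 s, if anything falls off the work surface, if the arm or the gripper's body presses on something with over 40 N, if the wrist force passes 120 N, or if a joint passes its speed limit or range.

## Working session

There is one attempt and no reset: what is moved stays moved. The work goes in short steps, Python scripts to look and compute and a tool call to move; the robot and the scene stay as the last step left them, time stands still between calls to the robot, and variables do not carry over. Pictures are saved under pics/ and viewed, at most 10 in all, crops included, and the job is handed in when it is done.

Besides the shell and the picture viewer there is one more tool, called after "Request:" by a JSON object that holds its "fn" and its "kwargs". step_arm: Moves the arm, as the interface text tells. Its arguments: {"type":"object","properties":{"moves":{"type":"array"},"grip_force":{"type":"number"}},"required":["moves"]}

```bash
mkdir -p pics; python3 - <<'E'
from workcell import telemetry, imaging
import cv2,numpy as np
s=telemetry.get_state();print(s['tcp_pos'],s['orientation'],s['clock'])
ims=[]
for n in("scene","side","wrist"):
    p=imaging.camera_params(n);im=imaging.read_camera(n);np.savez(f'{n}0.npz',im=im,K=p['camera_matrix'],D=p['D'],T=p['pose'])
    print(n,np.round(p['pose'],3).tolist(),np.round(p['camera_matrix'],1).tolist(),p['D'])
    cv2.imwrite(f'pics/{n}0.png',im[:,:,::-1])
E
```

```text
[0.16463    0.55038548 0.2303781 ] [-2.67458971e-04  1.44879326e-01  9.89448882e-01 -9.05174638e-04] 0.0
scene [[-0.841, 0.335, -0.425, 0.199], [-0.541, -0.504, 0.674, 0.527], [0.012, 0.796, 0.605, 0.595], [0.0, 0.0, 0.0, 1.0]] [[374.9, 0.0, 315.6], [0.0, 374.9, 196.9], [0.0, 0.0, 1.0]] [0.00023786 0.         0.         0.         0.        ]
side [[-0.974, 0.098, -0.205, 0.36], [-0.226, -0.356, 0.907, 0.729], [0.016, 0.929, 0.369, 0.396], [0.0, 0.0, 0.0, 1.0]] [[415.8, 0.0, 315.7], [0.0, 415.8, 203.1], [0.0, 0.0, 1.0]] [0.03776825 0.         0.         0.         0.        ]
wrist [[0.286, -0.919, -0.273, 0.095], [0.958, 0.273, 0.084, 0.572], [-0.002, -0.286, 0.958, 0.372], [0.0, 0.0, 0.0, 1.0]] [[346.4, 0.0, 317.5], [0.0, 346.4, 192.8], [0.0, 0.0, 1.0]] [0.01240533 0.         0.         0.         0.        ]
```

View pics/scene0.png

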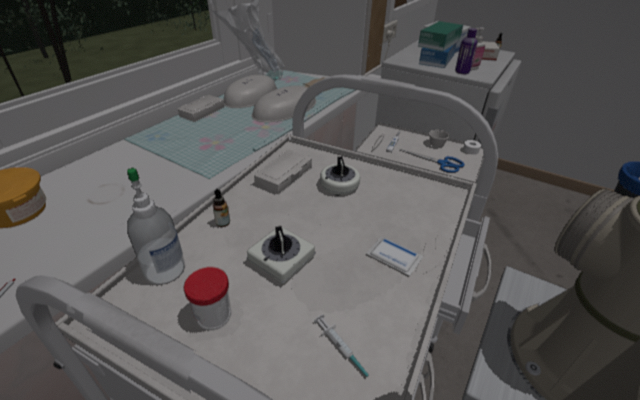

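View pics/side0.png

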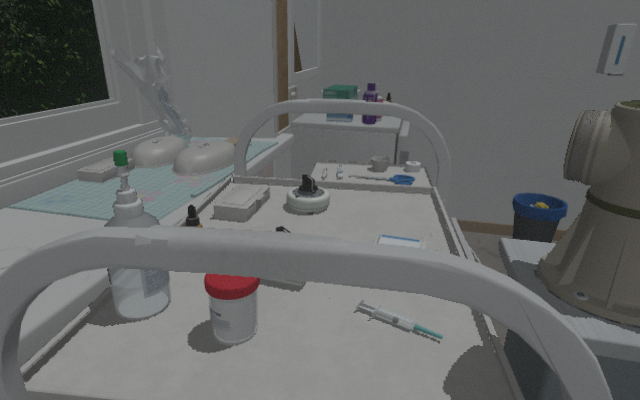

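View pics/wrist0.png

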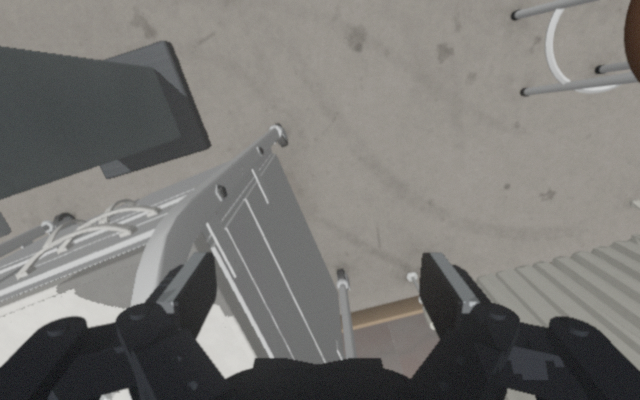

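The scene view shows the square timer at about (281,252) and the round one at (340,178). The side view mostly hides the square one behind the rail, and the wrist view shows only the tray's end rail.

```bash
cat > h.py <<'E'
import numpy as np,cv2
from scipy.spatial.transform import Rotation as R
def ray(uv,K,D,T):
    p=cv2.undistortPoints(np.array(uv,float).reshape(-1,1,2),K,np.array(D,float)).reshape(-1,2)
    d=np.c_[p[:,0],-p[:,1],-np.ones(len(p))]@T[:3,:3].T
    return T[:3,3],d
def onz(uv,z,K,D,T):
    o,d=ray(uv,K,D,T); return o+d*((z-o[2])/d[:,2])[:,None]
def proj(P,K,D,T):
    c=(np.atleast_2d(P)-T[:3,3])@T[:3,:3]; c=c*[1,-1,-1]
    return cv2.projectPoints(c,np.zeros(3),np.zeros(3),K,np.array(D,float))[0].reshape(-1,2)
E
python3 - <<'E'
from h import *
z=np.load('scene0.npz');a=[z[k] for k in'KDT']
im=z['im'][:,:,::-1]
print(onz([(281,252)],.04,*a),onz([(340,180)],.04,*a))
print('rail/tray corners',onz([(290,140),(473,183),(405,395),(100,290)],0,*a))
print('jar,soap',onz([(212,320),(165,275),(225,222)],0,*a))
c=cv2.resize(im[215:290,230:330],None,fx=8,fy=8,interpolation=cv2.INTER_CUBIC);cv2.imwrite('pics/c1.png',c)
E
```

```text
[[0.54742893 0.10448091 0.04      ]] [[ 0.57577016 -0.18846421  0.04      ]]
rail/tray corners [[ 0.85400806 -0.34933937  0.        ]
 [ 0.28697082 -0.43322997  0.        ]
 [ 0.22674303  0.21453385  0.        ]
 [ 0.80638321  0.35204647  0.        ]]
jar,soap [[0.5739656  0.28113959 0.        ]
 [0.7312654  0.25694174 0.        ]
 [0.74480104 0.06805977 0.        ]]
```

View pics/c1.png

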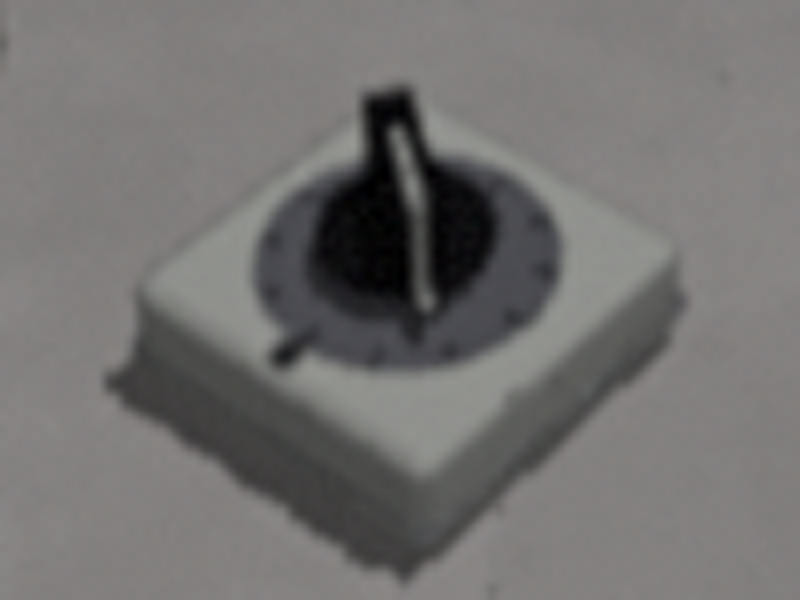

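The crop shows the housing corners at crop pixels left (145,285), front (425,470) and right (680,245). The stud is at (285,355), and the pointer line ends at (428,305) with its nose at about (412,325).

```bash
python3 - <<'E'
from h import *
z=np.load('scene0.npz');a=[z[k] for k in'KDT']
f=lambda L:[((u+.5)/8+229.5,(v+.5)/8+214.5) for u,v in L]
L,F,Rt=onz(f([(140,283),(425,472),(683,245)]),.04,*a)
print(L,F,Rt,np.linalg.norm(L-F),np.linalg.norm(F-Rt),'centre',(L+Rt)/2)
S=onz(f([(285,353)]),.042,*a)[0]
u=(L-F)+0; v=F-Rt
yd=v/np.linalg.norm(v); xd=u/np.linalg.norm(u)
print('stud',S,'dirs deg',np.degrees(np.arctan2(yd[1],yd[0])),np.degrees(np.arctan2(xd[1],xd[0])),'c from stud',S-.045*yd, np.linalg.norm(S-(L+Rt)/2))
t=onz(f([(398,128),(412,175)]),.08,*a); n=onz(f([(428,305),(412,325)]),.052,*a)
print('top line',t,'nose',n)
t=np.vstack([t[0],t[1]]);d=t[1]-t[0];print(np.linalg.norm(d),np.degrees(np.arctan2(d[1],d[0])))
# predicted pixels of bar for candidate angles
E
```

```text
[0.60922141 0.13818933 0.04      ] [0.51005227 0.14880295 0.04      ] [0.50007041 0.04956394 0.04      ] 0.09973548653158201 0.09973975146028038 centre [0.55464591 0.09387664 0.04      ]
stud [0.56139523 0.13825268 0.042     ] dirs deg 84.25628077769662 -6.108852942291359 c from stud [0.55689167 0.0934786  0.042     ] 0.04493090949885709
top line [[0.56151081 0.08852415 0.08      ]
 [0.54813185 0.10043269 0.08      ]] nose [[0.53532112 0.11286741 0.052     ]
 [0.53452484 0.12056769 0.052     ]]
0.017911174334233514 138.32787757485497
```

```bash
python3 - <<'E'
from h import *
def ony(n,uv,ys):
    z=np.load(n+'0.npz');o,d=ray(uv,z['K'],z['D'],z['T'])
    for y in ys: print(n,y,np.round(o+d*((y-o[1])/d[:,1])[:,None],3).tolist())
ony('scene',[(400,82),(320,85),(470,110)],[-.38,-.45])
ony('side',[(280,230),(60,245),(520,290),(280,285)],[.33,.37,.42,.46])
ony('scene',[(40,285),(180,350)],[.33,.37,.42,.46])
E
```

```text
scene -0.38 [[0.522, -0.38, 0.254], [0.762, -0.38, 0.195], [0.339, -0.38, 0.224]]
scene -0.45 [[0.547, -0.45, 0.227], [0.805, -0.45, 0.164], [0.35, -0.45, 0.195]]
side 0.33 [[0.49, 0.33, 0.197], [0.788, 0.33, 0.14], [0.238, 0.33, 0.162], [0.492, 0.33, 0.126]]
side 0.37 [[0.477, 0.37, 0.217], [0.745, 0.37, 0.166], [0.25, 0.37, 0.185], [0.478, 0.37, 0.153]]
side 0.42 [[0.461, 0.42, 0.242], [0.691, 0.42, 0.198], [0.265, 0.42, 0.215], [0.462, 0.42, 0.187]]
side 0.46 [[0.448, 0.46, 0.262], [0.648, 0.46, 0.224], [0.277, 0.46, 0.238], [0.449, 0.46, 0.214]]
scene 0.33 [[1.401, 0.33, -0.402], [0.627, 0.33, -0.08]]
scene 0.37 [[1.157, 0.37, -0.2], [0.54, 0.37, 0.057]]
scene 0.42 [[0.852, 0.42, 0.053], [0.432, 0.42, 0.229]]
scene 0.46 [[0.608, 0.46, 0.256], [0.345, 0.46, 0.366]]
```

Request:
{"fn": "step_arm", "kwargs": {"moves": [[[0,0,-40],[0,0,0],60],[[0,0,-80],[0,0,0],60],[[0,0,-110],[0,0,0],60],[[-30,-20,-110],[0,0,0.1],60],[[-60,-39,-110],[0,0,0.2],60],[[-92,-59,-110],[0,0,0.3],60],[[-124,-80,-110],[0,0,0.4],60],[[-156,-100,-110],[0,0,0.454],60]]}}

```text
clock: 0.82
tcp_pos: [0.2862, 0.4089, 0.3411]
orientation: [-0.0, 0.366, 0.931, -0.0]
wrist_force: [0.6, 0.5, 0.2]
finger_gap: 0.0599
grip_force: 0.0
```

Request:
{"fn": "step_arm", "kwargs": {"moves": [[[-40,-5,0],[0,0,0],60],[[-80,-9,0],[0,0,0],60],[[-120,-14,0],[0,0,0],60],[[-160,-18,0],[0,0,0],60],[[-200,-23,0],[0,0,0],60],[[-240,-28,0],[0,0,0],60],[[-280,-32,0],[0,0,0],60],[[-320,-37,0],[0,0,0],60]]}}

```text
clock: 1.48
tcp_pos: [0.4967, 0.1645, 0.3411]
orientation: [-0.0, 0.364, 0.931, 0.0]
wrist_force: [1.1, 0.9, -0.5]
finger_gap: 0.0601
grip_force: 0.0
```

Request:
{"fn": "step_arm", "kwargs": {"moves": [[[-35,-4,15],[0,0,0],60],[[-70,-8,40],[0,0,0],60],[[-92,-11,70],[0,0,0],60],[[-93,-11,105],[0,0,0],50],[[-93,-11,130],[0,0,0],50],[[-93,-11,140],[0,0,0],50],[[-93,-11,140],[0,0,0],50],[[-93,-11,140],[0,0,0],50]]}}

```text
clock: 2.15
tcp_pos: [0.5567, 0.0954, 0.2018]
orientation: [-0.0, 0.364, 0.932, 0.0]
wrist_force: [0.6, -0.1, 0.4]
finger_gap: 0.0501
grip_force: 0.0
```

```bash
python3 - <<'E'
from workcell import telemetry, imaging
from h import *
s=telemetry.get_state();print(s['tcp_pos'],s['orientation'],s['clock'],s['joint_pos'])
p=imaging.camera_params('wrist');im=imaging.read_camera('wrist');a=(p['camera_matrix'],p['D'],p['pose'])
np.savez('wrist1.npz',im=im,K=a[0],D=a[1],T=a[2])
print(proj([[.5555,.0935,.08],[.561,.138,.042]],*a))
cv2.imwrite('pics/w1.png',im[:,:,::-1])
E
```

```text
[0.55670367 0.09536201 0.20183071] [-1.16423165e-04  3.63667203e-01  9.31528932e-01  1.42735634e-06] 2.15 [ 2.74830844e-02  3.03359992e-01 -3.99724278e-02  1.22767729e+00
  9.32367268e-05  7.71886360e-01]
[[314.25715213 185.86862433]
 [356.40927209 145.49040971]]
```

View pics/w1.png

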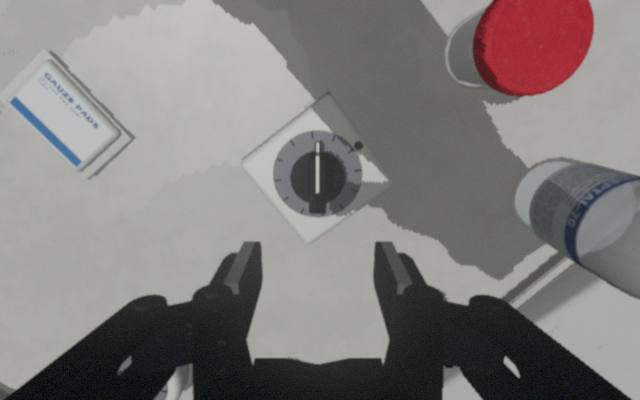

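The wrist view shows the knob from above. Its white line runs from (317,142) to (317,192), along the image column, so the bar sits parallel to the pads. The stud is at (359,146).

```bash
python3 - <<'E'
from h import *
z=np.load('wrist1.npz');a=[z[k] for k in'KDT'];im=z['im']
g=im.mean(2)
sub=g[138:196,310:326]; ys,xs=np.where(sub>150); 
pts=np.c_[xs+310,ys+138].astype(float); print(len(pts),pts.min(0),pts.max(0))
q=pts[(pts[:,1]>150)]; P=onz(q,.08,*a)
vx,vy,x0,y0=cv2.fitLine(P[:,:2].astype(np.float32),2,0,.01,.01).ravel()
print('line',np.degrees(np.arctan2(vy,vx)),x0,y0)
S=onz([(359,146)],.0435,*a)[0];print('stud',S)
# dial ring: not-white dark region
m=((g<135)&(g>0)).astype(np.uint8); m[:120]=0;m[220:]=0;m[:,:265]=0;m[:,330:]=0
ys,xs=np.where(m); 
# left edge pts of dial
E_=[(np.where(m[r])[0].min(),r) for r in range(150,205,3) if m[r].any()]
Q=onz(E_,.041,*a)[:,:2]
A=np.c_[2*Q,np.ones(len(Q))];s=np.linalg.lstsq(A,(Q**2).sum(1),rcond=None)[0]
print('dial c',s[:2],'r',np.sqrt(s[2]+s[:2]@s[:2]))
C=onz([(242,164),(308,243),(389,183),(329,94)],.04,*a);print('corners',C.round(4).tolist(),C.mean(0), [np.linalg.norm(C[i]-C[i-1]) for i in range(4)])
c=C.mean(0);d=(S-c)[:2];print('stud r,ang',np.linalg.norm(d),np.degrees(np.arctan2(d[1],d[0])))
E
```

```text
134 [316. 143.] [318. 192.]
line -42.85639 0.5496986 0.10178876
stud [0.56257485 0.13940189 0.0435    ]
dial c [0.55740807 0.09422878] r 0.03850413191828446
corners [[0.5049, 0.0519, 0.04], [0.6009, 0.0428, 0.04], [0.6072, 0.1374, 0.04], [0.5128, 0.1493, 0.04]] [0.55645444 0.0953738  0.04      ] [np.float64(0.09772213937389043), np.float64(0.09651263896837843), np.float64(0.09482859438845223), np.float64(0.09517778065609642)]
stud r,ang 0.044451458768710886 82.08594263715776
```

Request:
{"fn": "step_arm", "kwargs": {"moves": [[[0,0,35],[0,0,0],36],[[-0.5,0,70],[0,0,0],36],[[-0.5,0,100],[0,0,0],36],[[-0.5,0,120],[0,0,0],36],[[-0.5,0,132],[0,0,0],36],[[-0.5,0,140],[0,0,0],36],[[-0.5,0,144],[0,0,0],36],[[-0.5,0,144],[0,0,0],36]], "grip_force": 40}}

```text
clock: 2.87
tcp_pos: [0.5581, 0.0951, 0.0582]
orientation: [0.001, 0.364, 0.932, 0.0]
wrist_force: [-0.6, 0.8, 1.2]
finger_gap: 0.036
grip_force: 0.0
```

Request:
{"fn": "step_arm", "kwargs": {"moves": [[[0,0,0],[0,0,0],25],[[0,0,0],[0,0,0],20],[[0,0,0],[0,0,0],16],[[0,0,0],[0,0,0],12],[[0,0,0],[0,0,0],8],[[0,0,0],[0,0,0],5],[[0,0,0],[0,0,0],5],[[0,0,0],[0,0,0],5]]}}

```text
clock: 3.53
tcp_pos: [0.5579, 0.0948, 0.0577]
orientation: [0.001, 0.364, 0.931, 0.0]
wrist_force: [1.6, -0.6, 2.1]
finger_gap: 0.0134
grip_force: 40.0
```

Request:
{"fn": "step_arm", "kwargs": {"moves": [[[0,0,1],[0,0,0],5],[[0,0,2],[0,0,0],5],[[0,0,3],[0,0,0],5],[[0,0,4],[0,0,0],5],[[0,0,5],[0,0,0],5],[[0,0,5],[0,0,0],5]], "grip_force": 70}}

```text
clock: 4.03
tcp_pos: [0.558, 0.0948, 0.0539]
orientation: [0.001, 0.364, 0.931, 0.0]
wrist_force: [-0.5, -1.2, 11.5]
finger_gap: 0.0123
grip_force: 75.3
```

Request:
{"fn": "step_arm", "kwargs": {"moves": [[[0,0,1],[0,0,0],5],[[0,0,2],[0,0,0],5],[[0,0,2.5],[0,0,0],5],[[0,0,2.5],[0,0,0],5]]}}

```text
clock: 4.37
tcp_pos: [0.5581, 0.0948, 0.0537]
orientation: [0.002, 0.364, 0.931, 0.001]
wrist_force: [-6.2, -0.8, 27.9]
finger_gap: 0.0123
grip_force: 77.5
```

Request:
{"fn": "step_arm", "kwargs": {"moves": [[[0,0,0],[0,0,0.04],5],[[0,0,0],[0,0,0.1],5],[[0,0,0],[0,0,0.16],5],[[0,0,0],[0,0,0.22],5],[[0,0,0],[0,0,0.28],5],[[0,0,0],[0,0,0.34],5],[[0,0,0],[0,0,0.4],5],[[0,0,0],[0,0,0.4],5]]}}

```text
clock: 5.03
tcp_pos: [0.5581, 0.0947, 0.0537]
orientation: [0.002, 0.543, 0.84, 0.001]
wrist_force: [-6.4, -0.6, 27.5]
finger_gap: 0.0126
grip_force: 77.5
```

```bash
python3 - <<'E'
from workcell import telemetry, imaging
from h import *
s=telemetry.get_state();print(s['tcp_pos'],s['wrist_force'],s['ft_torque'],s['clock'],s['joint_pos'])
out=[]
for n in('scene','wrist'):
    im=imaging.read_camera(n)[:,:,::-1]
    out.append(cv2.resize(im[205:295,225:345] if n=='scene' else im[60:260,200:440],(400,300),interpolation=cv2.INTER_CUBIC))
cv2.imwrite('pics/m1.png',np.hstack(out))
E
```

```text
[0.55806117 0.09473368 0.0536656 ] [-6.4418947  -0.56313711 27.51714537] [-0.21493855  1.46654975 -0.0589809 ] 5.0333 [ 2.65877123e-02  4.08013381e-01 -2.73448536e-01  8.85736510e-01
 -4.51775006e-04  1.17376620e+00]
```

View pics/m1.png

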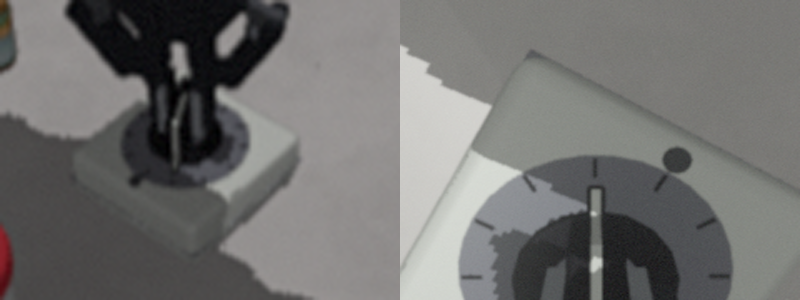

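The housing has stood still. In the wrist view the pointer is upright, and the stud at crop (677,160) is about 30° further clockwise, which agrees with the 0.53 rad still planned.

Request:
{"fn": "step_arm", "kwargs": {"moves": [[[0,0,0],[0,0,0.05],5],[[0,0,0],[0,0,0.13],5],[[0,0,0],[0,0,0.21],5],[[0,0,0],[0,0,0.29],5],[[0,0,0],[0,0,0.37],5],[[0,0,0],[0,0,0.45],5],[[0,0,0],[0,0,0.535],5],[[0,0,0],[0,0,0.535],5]]}}

```text
clock: 5.8
tcp_pos: [0.558, 0.0947, 0.0537]
orientation: [0.001, 0.746, 0.666, 0.001]
wrist_force: [-6.5, -1.0, 29.6]
finger_gap: 0.0124
grip_force: 77.5
```

```bash
python3 - <<'E'
from workcell import telemetry, imaging
from h import *
s=telemetry.get_state();print(s['tcp_pos'],s['wrist_force'],s['ft_torque'],s['clock'],s['orientation'])
p=imaging.camera_params('wrist')
im=imaging.read_camera('wrist')
np.savez('wrist2.npz',im=im,K=p['camera_matrix'],D=p['D'],T=p['pose'])
cv2.imwrite('pics/m2.png',cv2.resize(im[60:260,200:440,::-1],(720,600),interpolation=cv2.INTER_CUBIC))
E
```

```text
[0.55799563 0.09466202 0.05368154] [-6.49616183 -1.01639206 29.61935295] [-0.37984962  1.471068   -0.0547636 ] 5.8 [0.00135184 0.74574338 0.66623095 0.00114056]
```

View pics/m2.png

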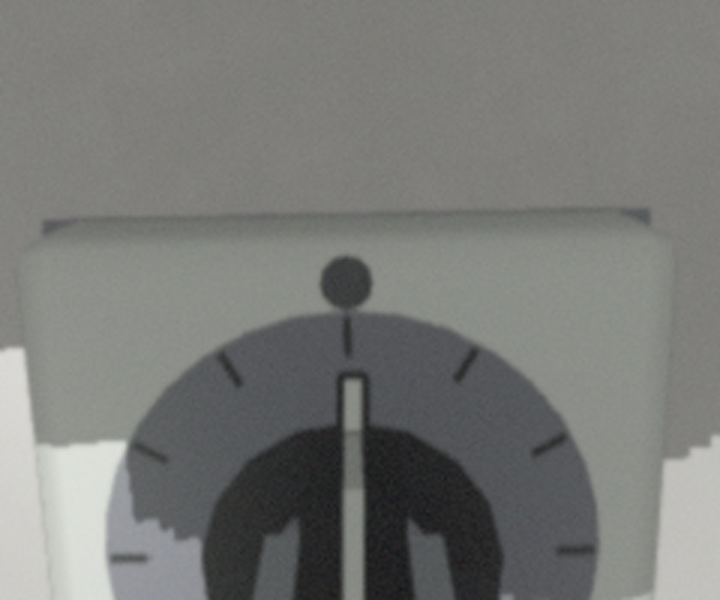

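The pointer at x=352 is nearly in line with the stud at x=346, about 1° past it. I'll ease the knob up, open the fingers and withdraw.

Request:
{"fn": "step_arm", "kwargs": {"moves": [[[0,0,-1.5],[0,0,-0.02],5],[[0,0,-3],[0,0,-0.02],5],[[0,0,-4.5],[0,0,-0.02],5],[[0,0,-6],[0,0,-0.02],5],[[0,0,-7],[0,0,-0.02],5],[[0,0,-7],[0,0,-0.02],5]], "grip_force": 30}}

```text
clock: 6.35
tcp_pos: [0.5578, 0.0946, 0.0572]
orientation: [0.001, 0.738, 0.675, 0.0]
wrist_force: [2.3, -0.7, 3.8]
finger_gap: 0.0122
grip_force: 73.9
```

Request:
{"fn": "step_arm", "kwargs": {"moves": [[[0,0,0],[0,0,0],14],[[0,0,0],[0,0,0],18],[[0,0,0],[0,0,0],25],[[0,0,0],[0,0,0],32],[[0,0,0],[0,0,0],36],[[0,0,0],[0,0,0],36]]}}

```text
clock: 6.85
tcp_pos: [0.5565, 0.0949, 0.0563]
orientation: [-0.0, 0.738, 0.675, -0.0]
wrist_force: [-0.4, -0.2, 0.7]
finger_gap: 0.0366
grip_force: 0.0
```

Request:
{"fn": "step_arm", "kwargs": {"moves": [[[0,0,-5],[0,0,0],36],[[0,0,-20],[0,0,0],36],[[0,0,-50],[0,0,0],36],[[0,0,-85],[0,0,0],36],[[0,0,-120],[0,0,0],36],[[0,0,-140],[0,0,0],36],[[0,0,-140],[0,0,0],36],[[0,0,-140],[0,0,0],36]]}}

```text
clock: 7.52
tcp_pos: [0.5582, 0.0949, 0.1986]
orientation: [0.001, 0.738, 0.675, 0.001]
wrist_force: [-0.0, 0.6, 0.5]
finger_gap: 0.0361
grip_force: 0.0
```

```bash
python3 - <<'E'
from workcell import telemetry, imaging
from h import *
s=telemetry.get_state();print(s['tcp_pos'],s['wrist_force'],s['clock'])
p=imaging.camera_params('wrist')
im=imaging.read_camera('wrist');a=(p['camera_matrix'],p['D'],p['pose'])
print(proj([[.557,.0948,.08],[.5626,.1394,.0435]],*a))
cv2.imwrite('pics/m3.png',cv2.resize(im[60:260,200:440,::-1],(720,600),interpolation=cv2.INTER_CUBIC))
E
```

```text
[0.55817015 0.09485466 0.19864669] [-0.00569311  0.55962951  0.49242923] 7.5167
[[314.91036206 187.1332068 ]
 [316.97201948 124.22024515]]
```

View pics/m3.png

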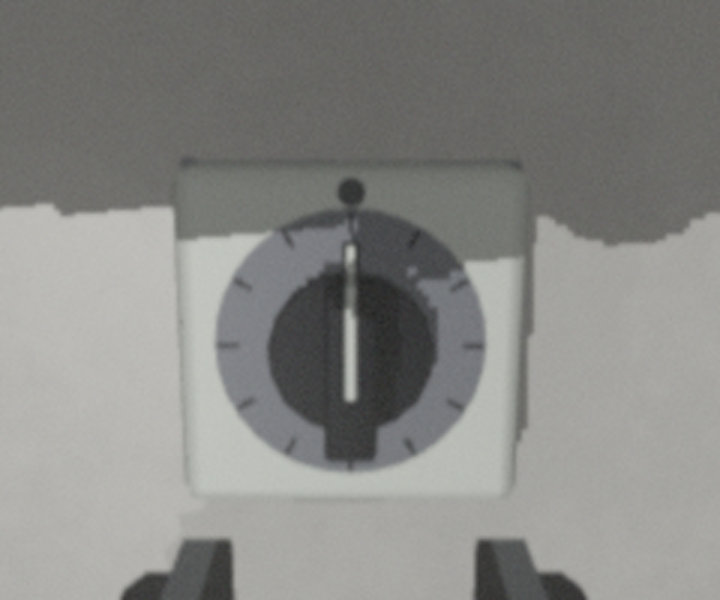

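The pointer at x=350 lines up with the stud at (351,191). The stud is at full-image (317,124), exactly where its starting position projects, so the timer has not moved.

```bash
python3 -c "
from workcell import env;print(env.hand_in())"
```

```text
the job is handed in; nothing more can be done
None
```

The job is handed in: the square timer's pointer is in line with the stud, the timer is where it began, the knob is released with the gripper clear above it, and the arm never went near the round timer; the hand-in returned no verdict.

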